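# Make up the two finishing kits

### The job

Make up two finishing kits from the stock on the counter. In the oblong tray, lay the beech paddle flat on the tray floor, with the larger pumice block lying flat and lengthways on the middle of its blade. In the round tray, stand the green jar upright with the cork stopper in its mouth, and lay the smaller pumice block flat on the tray floor beside it; leave the wooden pot and the wax tin where they are, and never tip the jar over.

Things in the scene. Friction and masses are not known exactly. Their poses are not given: they have to be found in the camera images.
- tray_long: Oblong galvanised tin kit tray, fixed to the counter, on the left or the right of the work. Outside 258 x 108 mm and 12 mm high; floor and walls 4 mm thick, so inside 250 x 100 mm with a rim 8 mm above the tray floor. Origin: centre of its underside (its floor is 4 mm higher). x runs along its length, z up.
- tray_round: Round galvanised tin kit tray, fixed to the counter, on the side the oblong tray is not. Outside diameter 184 mm, 12 mm high; floor and wall 4 mm thick, so inside diameter 176 mm with a rim 8 mm above the tray floor. Origin: centre of its underside, z up.
- paddle: Loose beech rubbing paddle lying flat, 210 mm long, 0.12 kg. Origin: underside, mid-length, on its long axis; x towards the blade, z up. Blade: x -5 to 105 mm (last 27 mm a round end), 54 wide, 14 thick; middle of its flat upper face at x 50, z 14 mm. Handle: x -105 to 0, 24 wide, 24 high, undersides flush; grip it from above across its width. Centre of mass near x 10 mm.
- pumice_large: Loose grey pumice block, the larger of two: 74 x 48 x 36 mm (x, y, z), about 0.09 kg. Origin: centre of its underside; x along its length, z up.
- pumice_small: Loose grey pumice block, the smaller of two: 52 x 34 x 28 mm (x, y, z), about 0.04 kg. Origin: centre of its underside; x along its length, z up.
- jar: Loose squat green glass jar, open at the top, standing upright: 60 mm high; body 56 mm in diameter up to 40 mm height, then a shoulder to a neck 48 mm in diameter from 47 mm up; mouth 40 mm inside diameter; about 0.15 kg. Origin: centre of its underside, z up.
- stopper: Loose round cork stopper standing on its plug: plug 28 mm diameter (26 at its foot), 14 mm long; head above it 54 mm diameter, 16 mm high; 0.025 kg. Origin: centre of the plug's underside, z up. In the jar the plug hangs loosely in the mouth and the head rests on the rim; its origin is then 46 mm above the jar's.
- pot: Bystander, to be left alone: squat open cherry-wood pot (a Go bowl), 124 mm in diameter, 66 mm high, near the far corner of the stock. Origin: centre of its underside.
- wax_tin: Bystander, to be left alone: closed flat round steel wax tin, 84 mm in diameter, 34 mm high, near the far corner of the stock. Origin: centre of its underside.
Things that resemble listed ones, but are neither listed nor needed, are in the scene too. Several things have the shape of the paddle; the one meant has the colours described above.

How it is judged:
By the outcome, as a careful person would: the job done as asked, in the order asked, and still so for the second after the job is handed in, with the robot touching nothing.
It also fails if it takes over 136 s, if anything falls off the work surface, if the arm or the gripper's body presses on something with over 40 N, if the wrist force passes 120 N, or if a joint passes its speed limit or range.

### The arm

A 7-joint arm with a two-finger parallel gripper is mounted at the origin on the work surface. World frame = base frame: x ahead of the robot, y to its left, z up, the work surface at z = 0. Lengths are in m, angles in rad, forces in N, time in s.
With the tool pointing down it reaches from about 0.425 to 0.875 m from the base axis. Payload 4.7 kg.
Tool frame: the origin (TCP) lies midway between the tips of the shut fingers; the grasp point (between the pads) lies 19 mm behind it; y points along the fingers, x is the direction in which the jaws open and shut, and the axes are right-handed (so a half turn about y gives the same grasp; the last joint's range is limited). The gripper opens to 85 mm and grips with 20 to 120 N. Pads are 22 mm wide; open, the fingers measure 114 mm over their backs; the gripper's body (76 mm by 85 mm) begins 54 mm behind the grasp point. The pads swing forward as they close: fully open they stand 13 mm farther back than shut.
Start: joints at [-1.233, 0.321, -0.07, 1.45, 0.023, 1.371, -0.057], TCP at [0.207, 0.616, 0.231] pointing down, gripper open.
Joint ranges: [-2.86, 2.86], [-0.3, 2.09], [-1.38, 1.24], [0.06, 2.45], [-1.56, 4.7], [0.09, 2.05], [-2.69, 2.69]. Speed limits (rad/s): [2.57, 2.57, 3.14, 3.14, 3.14, 3.14, 3.14].

### API

Orientations are given as a rotation vector (axis times angle).
In Python, from plant import bot, claw, kinematics, observe, viewer, finish_job gives the robot as it stands. The module is installed in compiled form; this text tells all that it offers. Calls block until the motion is done:
- bot.move_ptp(position, orientation): joint-space move of the TCP to a pose.
- bot.move_l(position, rotation=None, rate=0.15, max_force=None): straight line of the TCP; rotation=None keeps the orientation; rate is the mean speed in m/s. With max_force (N) it stops when the force on the tool has changed by that much, and returns True; else False.
- bot.set_joints(angles): joint-space move.
- claw.move_gripper(opening, newtons=None): opening from 0.0 (shut) to 1.0 (fully open); newtons is the grip in N (None keeps the last); returns when the fingers have stopped.
- bot.hold(seconds).
- kinematics.solve_ik(position, orientation): joint angles nearest the present ones, or None.
- observe(): the state.
- viewer.camera(name): name is "scene" or "top" or "wrist"; returns a dict with "img" (420x560x3 uint8, red, green, blue), "depth" (420x560 float32, m along the optical axis (not along the pixel's ray), 0 where there is no reading), "fx", "fy", "cx", "cy" (pixels), "rvec" (rotation vector, rad) and "tvec" (3), from world to camera coordinates, as OpenCV has them; the wrist camera has in their place "mount" (4x4, takes a point from camera to tool coordinates, whose origin is the TCP and whose axes are the tool frame's). Camera axes: x right, y down, z forward; pixel columns grow to the right and rows downward; lengths in m; the calibration is good to about 2 mm. A picture is of the moment at which its call begins: read the wrist's pose just before it.
A pose or a line that the arm cannot do raises bot.Unreachable and nothing moves.
- finish_job(): hands the job in, once; it reports no verdict.
The state is a dict: "time": time; "joint_positions": joint angles; "dq": joint speeds; "tau": joint torques, N m; "tcp_pos": TCP position; "orientation": TCP orientation; "ft_force": force on the tool from outside, world axes, zero at the start; "moment": the same for the moment, N m; "opening": opening from 0.0 (shut) to 1.0 (fully open).
Only numpy, scipy, OpenCV 4.12 (cv2) and the standard library are available. Lean on these libraries where they do the work, as an engineer would, in place of code of your own. Each camera call takes 0.05 s, during which the arm holds its last target. There are 200 camera calls.

## Working session

There is one attempt and no reset: what is moved stays moved. The work goes in short steps, each a Python script; the robot and the scene stay as the last script left them, time stands still between calls to the robot, and variables do not carry over. Pictures are saved under pics/ and viewed, about 12 in all and at most 16, crops included, and the job is handed in when it is done.

```bash
mkdir -p pics && ls
python3 - <<'E'
from plant import viewer,observe
import cv2,pickle
s=observe();print(s['time'],s['tcp_pos'],s['orientation'],s['opening'])
d={}
for n in('scene','top'):
    c=viewer.camera(n);d[n]=c;cv2.imwrite(f'pics/{n}0.png',c['img'][...,::-1]);print(n,c['fx'],c['cx'],c['cy'],c['rvec'],c['tvec'],(c['depth']>0).mean())
pickle.dump(d,open('c0.pkl','wb'))
E
```

```text
pics
0.0 [0.20664628 0.61571395 0.23022722] [-1.34632588 -0.96643122  0.96889781] 0.995995497857208
scene 385.6989445926051 281.368786129849 200.4605411584562 [ 1.77659208  1.71494641 -0.75331948] [-0.10471055 -0.38099014  1.3934716 ] 0.9960459183673469
top 386.91760296478344 275.99240845391034 202.4322253891093 [ 2.15395155 -2.15757992  0.12431678] [0.05684484 0.57424131 0.89793733] 0.9960799319727891
```

View pics/scene0.png

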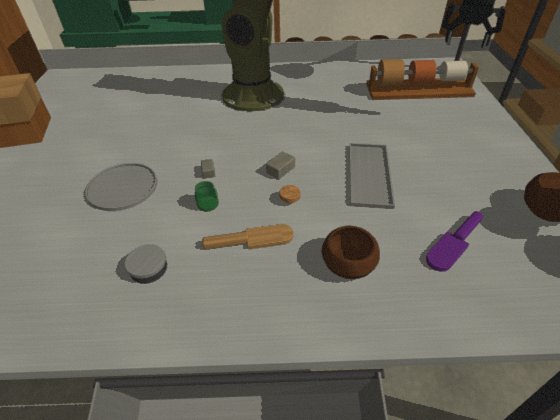

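View pics/top0.png

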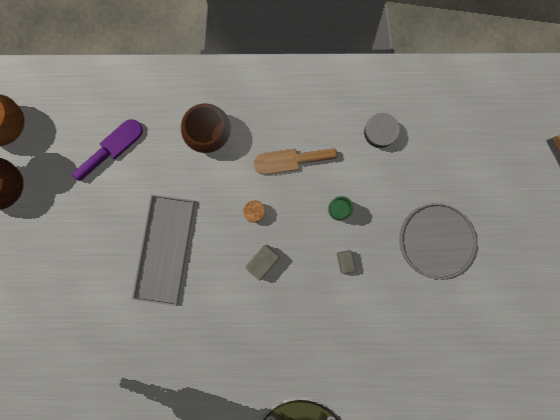

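```bash
cat > h.py <<'E'
import numpy as np,cv2
from scipy.spatial.transform import Rotation as R
def world(c,pose=None):
    """per-pixel world points (H,W,3); pose=(tcp_pos,orientation) for wrist camera"""
    d=c['depth'];v,u=np.mgrid[:d.shape[0],:d.shape[1]]
    P=np.stack([(u-c['cx'])/c['fx']*d,(v-c['cy'])/c['fy']*d,d],-1)
    if pose is None:
        Rm=R.from_rotvec(c['rvec']).as_matrix();W=(P-c['tvec'])@Rm
    else:
        M=np.array(c['mount']);P=P@M[:3,:3].T+M[:3,3]
        W=P@R.from_rotvec(pose[1]).as_matrix().T+np.array(pose[0])
    W[d==0]=np.nan
    return W
def blobs(W,z0=.006,zmax=.1,amin=80):
    m=((W[...,2]>z0)&(W[...,2]<zmax)).astype(np.uint8)
    n,l,st,ce=cv2.connectedComponentsWithStats(m)
    return [(l==i,st[i],ce[i]) for i in range(1,n) if st[i][4]>=amin]
def rect(xy):
    (c,(w,h),a)=cv2.minAreaRect((xy*1000).astype(np.float32))
    if w<h: w,h,a=h,w,a+90
    return np.array(c)/1000,w,h,(a+90)%180-90   # long-axis angle deg
def down(a):
    """tool y pointing down, tool x (jaw axis) horizontal at angle a (rad)"""
    x=np.array([np.cos(a),np.sin(a),0]);y=np.array([0,0,-1.]);return R.from_matrix(np.stack([x,y,np.cross(x,y)],1)).as_rotvec()
E
python3 - <<'E'
from h import *;import pickle
d=pickle.load(open('c0.pkl','rb'));c=d['top'];W=world(c)
t=W[150:300:10,60:130:10,2];print('table z',np.nanmean(t),np.nanstd(t))
for m,s,ce in blobs(W):
    p=W[m];z=np.percentile(p[:,2],90)
    top=p[p[:,2]>z-.006]
    print(ce.round(),s[4],'z',z.round(4),'rgb',c['img'][m].mean(0).round(),'all',*rect(p[:,:2]),'top',*rect(top[:,:2]))
img=cv2.resize(c['img'][60:315,60:490],None,fx=1.8,fy=1.8,interpolation=cv2.INTER_CUBIC)
cv2.imwrite('pics/crop.png',img[...,::-1])
E
```

```text
table z 0.0015570232025966912 0.005242803812066576
[ 10. 120.] 925 z 0.0788 rgb [61. 37. 18.] all [0.77966547 0.70979858] 124.91730499267578 51.062564849853516 -2.2645187377929688 top [0.78271234 0.70201031] 94.47806549072266 24.99181365966797 4.983545303344727
[205. 128.] 1923 z 0.0657 rgb [56. 41. 33.] all [0.75564807 0.22933603] 117.33885955810547 115.23246765136719 89.45748138427734 top [0.75830212 0.22999097] 108.36748504638672 106.89277648925781 -89.17582309246063
[381. 130.] 949 z 0.0356 rgb [112. 110. 106.] all [ 0.75727545 -0.2054079 ] 82.1052474975586 81.91667175292969 4.641132354736328 top [ 0.75695007 -0.20560892] 82.27391052246094 81.67196655273438 10.047945022583008
[110. 147.] 1365 z 0.0241 rgb [ 90.  45. 107.] all [0.71160297 0.48349454] 208.50965881347656 55.797576904296875 -47.49416732788086 top [0.69720612 0.49742456] 168.6480255126953 45.907203674316406 -48.52883529663086
[555. 145.] 185 z 0.0398 rgb [79. 66. 55.] all [ 0.71049457 -0.63825946] 63.53592300415039 19.591123580932617 8.894095420837402 top [ 0.72377356 -0.63043274] 25.53009033203125 7.9836554527282715 
[... 1234 characters left out ...]
624 ] 182.59320068359375 182.4093780517578 -46.128517150878906
[262. 262.] 633 z 0.0379 rgb [105. 100.  89.] all [0.43225989 0.09043316] 74.15421295166016 47.945655822753906 -41.57085418701172 top [0.43244656 0.09027391] 73.38949584960938 47.98286437988281 -41.768306732177734
[346. 262.] 335 z 0.0296 rgb [101.  97.  86.] all [ 0.43247287 -0.11155216] 51.8624153137207 34.93980026245117 11.014315605163574 top [ 0.43228635 -0.11120013] 51.799137115478516 33.8121452331543 10.122453689575195
[300. 412.] 980 z 0.0173 rgb [64. 63. 41.] all [0.09166534 0.00129115] 166.68661499023438 39.87864303588867 -89.6817577779293 top [0.09154386 0.00240073] 164.1188507080078 38.46091842651367 -89.86950796842575
```

View pics/crop.png

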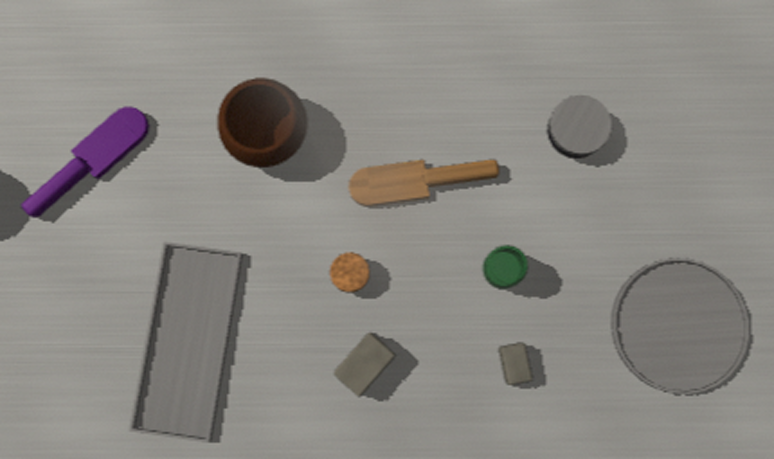

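The beech paddle is at pixel (289,160) in the top view. The only other paddle shape on the counter is purple, at (110,147), so I take the beech one, and the crop confirms it. The larger pumice is at (262,262), the smaller at (346,262), the jar at (340,208) and the stopper at (253,211). Next I fit the paddle axis and check reach.

Run:
```python
from h import *;import pickle
from plant import kinematics
d=pickle.load(open('c0.pkl','rb'));W=world(d['top']);
for m,s,ce in blobs(W):
    if abs(ce[0]-289)<5: p=W[m]
hd=p[p[:,2]>.0205];bl=p[p[:,2]<=.0175]
print(len(hd),rect(hd[:,:2]),rect(bl[:,:2]))
hc,_,_,ha=rect(hd[:,:2]);u=np.array([np.cos(np.radians(ha)),np.sin(np.radians(ha))]);u*=np.sign(u[1])
t=p[:,:2]@u;print('ends',t.min(),t.max(),'ang',np.degrees(np.arctan2(u[1],u[0])));
n=np.array([-u[1],u[0]]);o=u*(t.max()+t.min())/2+n*(hc@n);print('origin',o,'blade n',rect(bl[:,:2])[0]@n-hc@n)
th=np.arctan2(u[1],u[0]);g=o-.03*u
tr=np.array([.464,.3335])
for k in(0,1):
  for f in(0,1):
    a=th+np.pi/2+k*np.pi; tt=np.radians(-8.1)+f*np.pi; a2=a+tt-th; v=np.array([np.cos(tt),np.sin(tt)])
    print(k,f,[None if q is None else np.round(q,2) for q in (kinematics.solve_ik([*g,.005],down(a)),kinematics.solve_ik([*(tr-.03*v),.009],down(a2)))])
```

```text
337 (array([ 0.69366498, -0.04170255]), 103.08319854736328, 23.274383544921875, -81.66689586639404) (array([0.68689252, 0.01295194]), 203.13331604003906, 54.64820098876953, -81.80207538604736)
ends -0.19471295097332236 0.014834508289719666 ang 98.33310413360597
origin [0.68614982 0.00960443] blade n -0.0012200019625578928
0 0 [array([-0.72,  0.87,  1.06,  1.58, -0.8 ,  1.18, -2.48]), array([-0.79,  0.33,  0.1 ,  1.93, -0.04,  0.89,  0.75])]
0 1 [array([-0.72,  0.87,  1.06,  1.58, -0.8 ,  1.18, -2.48]), array([-1.01,  0.43,  0.45,  1.83, -0.23,  0.93, -2.17])]
1 0 [array([-0.41,  0.64,  0.55,  1.57, -0.37,  1.03,  0.39]), array([-1.08,  0.35,  0.42,  1.94, -0.18,  0.89, -2.28])]
1 1 [array([-0.41,  0.64,  0.55,  1.57, -0.37,  1.03,  0.39]), array([-0.73,  0.41,  0.12,  1.82, -0.06,  0.92,  0.84])]
```

```bash
cat >> h.py <<'E'
from plant import bot,claw,kinematics,observe,viewer
def over(xy,a,z=.16):
    bot.move_ptp([*xy,z],down(a))
def best(xy,a,z=.16):
    """of the two equivalent jaw angles, the one with the nearest joints"""
    q0=np.array(observe()['joint_positions']);c=[]
    for b in(a,a+np.pi):
        q=kinematics.solve_ik([*xy,z],down(b))
        if q is not None:c.append((np.abs(q-q0).max(),b))
    return min(c)[1]
def pick(xy,a,z,grip,zt=.16,op=1.):
    over(xy,a,zt);claw.move_gripper(op)
    hit=bot.move_l([*xy,z],rate=.15,max_force=15)
    claw.move_gripper(0.,grip);o=observe()['opening']
    bot.move_l([*xy,zt],rate=.2)
    print('hit',hit,'opening mm',85*o,'held',85*observe()['opening'],'t',observe()['time'])
def place(xy,a,z,rel,zt=.16):
    """lower to 10 mm above z, then gently to 2 mm below it or contact; release"""
    over(xy,a,zt);bot.move_l([*xy,z+.01],rate=.15)
    hit=bot.move_l([*xy,z-.002],rate=.03,max_force=4);s=observe()
    claw.move_gripper(rel);bot.move_l([*xy,zt],rate=.2)
    print('place hit',hit,'z',s['tcp_pos'][2],'t',observe()['time'])
E
python3 - <<'E'
from h import *
th=np.radians(98.33);u=np.array([np.cos(th),np.sin(th)]);g=np.array([.6862,.0090])-.03*u
a=th+1.5*np.pi
pick(g,a,.004,60)
c=viewer.camera('wrist');cv2.imwrite('pics/w1.png',c['img'][...,::-1])
E
```

```text
hit False opening mm 22.717186175724034 held 22.500838076225325 t 5.8583
```

View pics/w1.png

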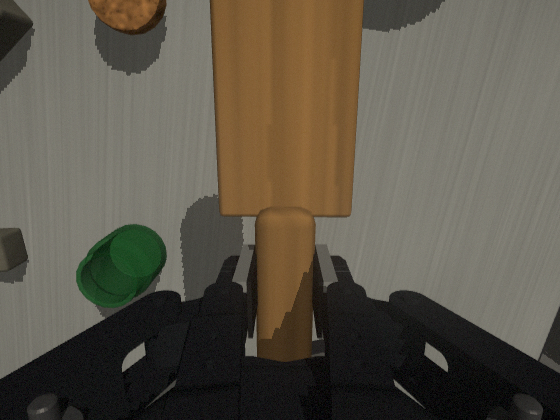

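The beech paddle is held by its handle, blade pointing up the picture at about (290,110). Now I place it.

Run:
```python
from h import *
tr=np.array([.464,.3335]);tt=np.radians(-8.1)+np.pi;v=np.array([np.cos(tt),np.sin(tt)])
a=np.radians(98.33)+1.5*np.pi+tt-np.radians(98.33)
place(tr-.03*v,a,.008,.6)
# large pumice
ang=np.radians(-41.7);xy=np.array([.4323,.0903]);a=best(xy,ang+np.pi/2);over(xy,a)
c=viewer.camera('top');W=world(c);
import pickle;pickle.dump(c,open('c1.pkl','wb'))
cv2.imwrite('pics/top1.png',cv2.resize(c['img'][150:350,60:360],None,fx=2.5,fy=2.5)[...,::-1])
m=(W[...,2]>.012)&(W[...,0]>.32)&(W[...,0]<.6)&(W[...,1]>.25)&(W[...,1]<.42)&(c['img'][...,0]>c['img'][...,2]+30.)
p=W[m];print(m.sum(),rect(p[:,:2]))
```

```text
place hit True z 0.008455203777288114 t 10.175
1420 (array([0.4651192 , 0.33474942]), 208.22560119628906, 54.734596252441406, -8.679946899414062)
```

View pics/top1.png

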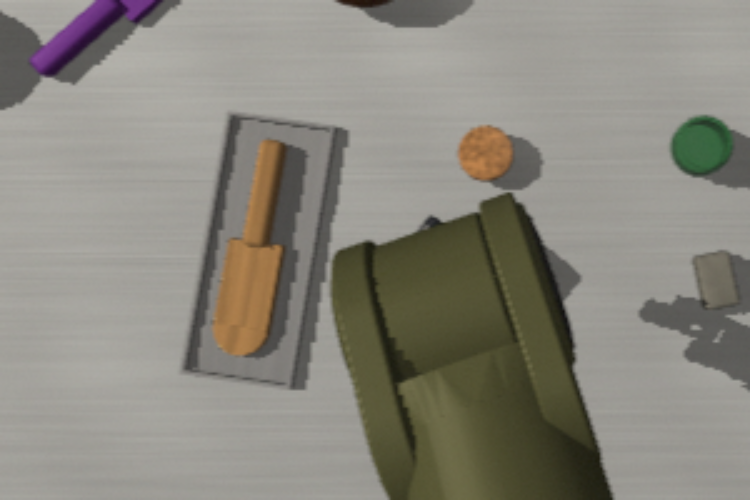

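The paddle lies flat in the oblong tray, blade end near (245,340) in the crop. Next is the large pumice.

Run:
```python
from h import *;import pickle
c=pickle.load(open('c1.pkl','rb'));W=world(c)
m=(W[...,2]>.012)&(W[...,0]>.32)&(W[...,0]<.6)&(W[...,1]>.25)&(W[...,1]<.42)&(c['img'][...,0]>c['img'][...,2]+30.)
p=W[m];v0=np.radians(171.5);v=np.array([np.cos(v0),np.sin(v0)]);o=np.array([.4651,.3347]);t=(p[:,:2]-o)@v
b=rect(p[(t>0)][:,:2]);h=rect(p[t<-12e-3][:,:2]);print(b,h)
d=b[0]-h[0];pa=np.arctan2(d[1],d[0]);print('axis',np.degrees(pa))
v=np.array([np.cos(pa),np.sin(pa)]);far=((p[:,:2]-b[0])@v).max();tgt=b[0]+v*(far-.055);print('target',tgt)
ang=np.radians(-41.7);xy=np.array([.4323,.0903])
a=best(xy,ang+np.pi/2);pick(xy,a,.003,40)
rel=a-ang
a2=best(tgt,pa+rel)   # 180 deg symmetric block
place(tgt,a2,.003+.018,.75)
xy=np.array([.5602,-.0985]);over(xy,best(xy,0))
c=viewer.camera('top');pickle.dump(c,open('c2.pkl','wb'))
cv2.imwrite('pics/top2.png',cv2.resize(c['img'][150:350,100:400],None,fx=2.5,fy=2.5)[...,::-1])
W=world(c);m=(W[...,2]>.045)&(W[...,0]>.32)&(W[...,0]<.6)&(W[...,1]>.25)&(W[...,1]<.42)
p=W[m];print(m.sum(),np.median(p[:,2]),rect(p[:,:2]))
```

```text
(array([0.41363089, 0.34260974]), 104.05599975585938, 54.734596252441406, -8.679946899414062) (array([0.52256897, 0.32603363]), 92.00409698486328, 25.083940505981445, -8.636077880859375)
axis 171.34818972020784
target [0.41657204 0.34216221]
hit False opening mm 46.69563907791128 held 47.1505551366293 t 14.4583
place hit True z 0.02161446223020724 t 17.9833
682 0.054051571637120585 (array([0.41763577, 0.34276559]), 74.04119110107422, 49.03966522216797, -8.558219909667969)
```

View pics/top2.png

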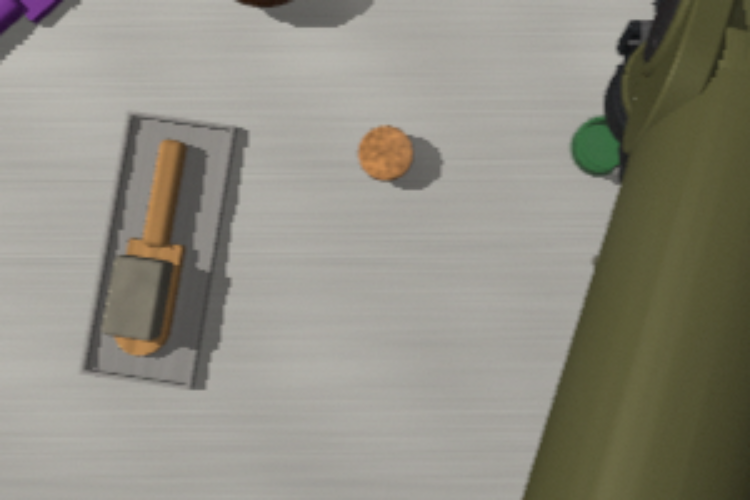

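The block sits on the mid-blade, lengthways, with its top at 54 mm as expected. Next are the jar, then the stopper.

Run:
```python
from h import *;import pickle
xy=np.array([.561,-.0985]);a=best(xy,np.pi/2);pick(xy,a,.003,40)
T=np.array([.4829,-.3371]);J=T+[.042,0]
place(J,best(J,np.pi/2),.007,.85)
xy=np.array([.5555,.1105]);a=best(xy,np.pi/2);pick(xy,a,.002,25)
c=viewer.camera('top');pickle.dump(c,open('c3.pkl','wb'))
W=world(c);m=(W[...,2]>.03)&(W[...,2]<.08)&(abs(W[...,0]-J[0])<.06)&(abs(W[...,1]-J[1])<.06)
p=W[m];print(m.sum(),np.percentile(p[:,2],90),J,rect(p[p[:,2]>.058][:,:2]),rect(p[:,:2]))
im=np.hstack([cv2.resize(c['img'][160:300,380:500],(480,560)),])
cv2.imwrite('pics/top3.png',im[...,::-1])
```

```text
hit False opening mm 52.387438746497054 held 52.49109498211105 t 23.9333
place hit True z 0.00837805086591439 t 27.6083
hit False opening mm 52.717441928221795 held 52.72244431807955 t 32.0833
359 0.06405381325635576 [ 0.5249 -0.3371] (array([ 0.52575555, -0.3362511 ]), 48.4637565612793, 44.44880676269531, 89.80811309814453) (array([ 0.52490741, -0.33377271]), 53.03076171875, 51.5113410949707, 45.69932556152344)
```

View pics/top3.png

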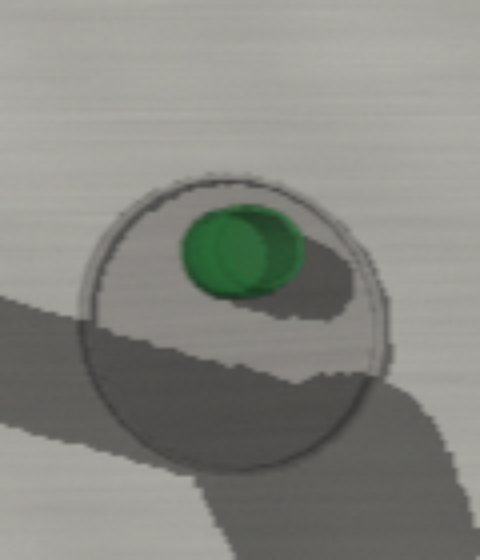

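The jar stands upright in the round tray, mouth centred near (245,250) in the crop and matching the target within about 1 mm. Next are the stopper and the small block.

Run:
```python
from h import *;import pickle
J=np.array([.5254,-.3368]);T=np.array([.4829,-.3371])
place(J,best(J,np.pi/2),.052,.8,zt=.18)
xy=np.array([.4323,-.1113]);ang=np.radians(10.5)
a=best(xy,ang,.16)
over(xy,a)
def look(n):
    c=viewer.camera('top');W=world(c);m=(W[...,2]>.05)&(W[...,2]<.1)&(abs(W[...,0]-J[0])<.06)&(abs(W[...,1]-J[1])<.06)
    p=W[m];print(m.sum(),np.percentile(p[:,2],[10,50,90]),rect(p[:,:2]));cv2.imwrite(n,cv2.resize(c['img'][160:300,380:500],(480,560))[...,::-1])
look('pics/top4.png')
```

```text
place hit True z 0.05259132550585543 t 36.1833
503 [0.07207926 0.07914194 0.08122468] (array([ 0.52509705, -0.33473633]), 52.34048080444336, 52.138248443603516, 72.23616790771484)
```

View pics/top4.png

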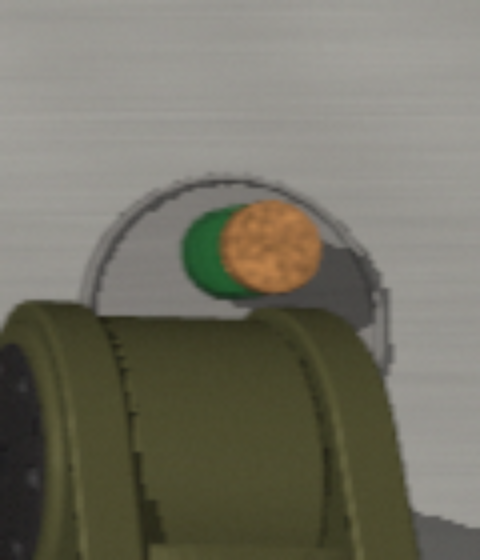

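The stopper is seated, centred near (270,247) with a flat top at about 80 mm. Now the small block.

Run:
```python
from h import *
T=np.array([.4829,-.3371]);S=T-[.044,0]
xy=np.array([.4323,-.1113]);a=best(xy,np.radians(10.5))
pick(xy,a,.003,30,zt=.18)
place(S,best(S,np.pi/2),.007,.85,zt=.18)
over([.5,0.],best([.5,0.],np.pi/2),.3)
for n,r in(('top',(100,310,130,490)),('scene',(130,290,80,410))):
    c=viewer.camera(n);cv2.imwrite(f'pics/{n}5.png',cv2.resize(c['img'][r[0]:r[1],r[2]:r[3]],None,fx=2.2,fy=2.2)[...,::-1])
    W=world(c)
    if n=='top':
      for m,s,ce in blobs(W,.017):
        p=W[m];print(ce.round(),s[4],np.percentile(p[:,2],90).round(4),rect(p[:,:2]))
print(observe()['time'],observe()['ft_force'])
```

```text
hit False opening mm 51.049665359211204 held 51.1690542614066 t 41.4167
place hit True z 0.0074193852876640355 t 45.3
[ 10. 120.] 924 0.0789 (array([0.77986621, 0.70925702]), 125.19686126708984, 52.017173767089844, -1.8790206909179688)
[205. 128.] 1195 0.0664 (array([0.75563123, 0.22965889]), 117.91313171386719, 115.22030639648438, -89.71889862418175)
[381. 126.] 729 0.0356 (array([ 0.76594409, -0.20456912]), 81.54421997070312, 65.92597961425781, -88.30645060539246)
[556. 143.] 110 0.0424 (array([ 0.71576794, -0.63524097]), 51.60420227050781, 16.79629898071289, 6.779213905334473)
[ 89. 163.] 404 0.0258 (array([0.67514954, 0.52025098]), 104.71900939941406, 24.212888717651367, -46.57429122924805)
[  9. 184.] 880 0.0774 (array([0.6217431 , 0.69977545]), 123.553955078125, 50.351566314697266, -0.08086395263671875)
[158. 256.] 1432 0.0555 (array([0.46555908, 0.33463251]), 207.473876953125, 53.56741714477539, -7.3776092529296875)
[443. 222.] 669 0.081 (array([ 0.52568231, -0.3343176 ]), 53.535247802734375, 53.40404510498047, -53.39177322387695)
[440. 259.] 326 0.0335 (array([ 0.43762738, -0.33477008]), 51.65382385253906, 31.049049377441406, -89.45862007141113)
46.7583 [-0.72893229 -0.22150901 -0.2039222 ]
```

View pics/top5.png

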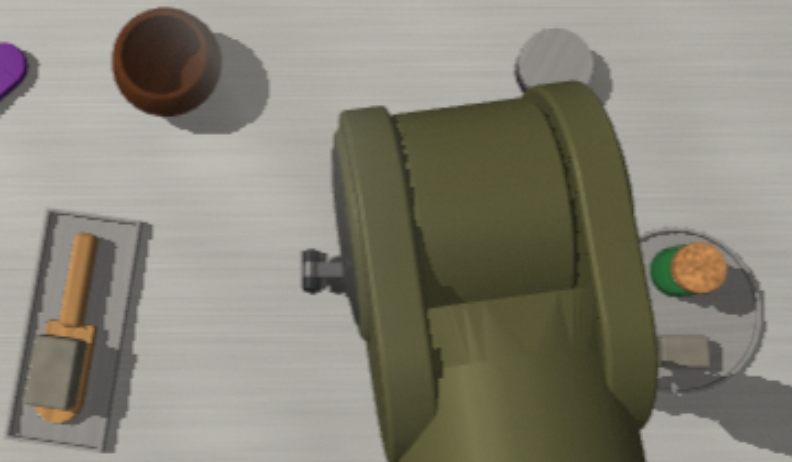

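View pics/scene5.png

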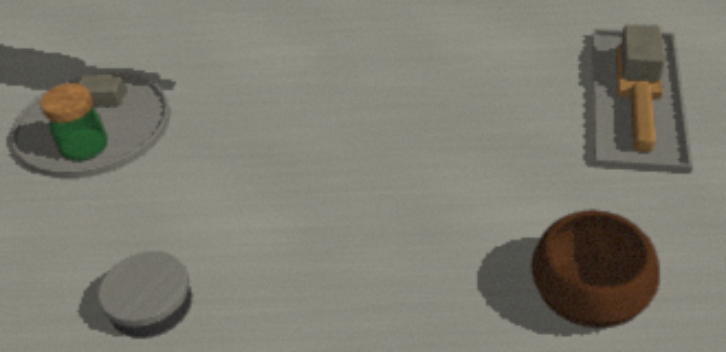

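Both views show everything in place, with the pot and tin where they were. I hand the job in.

```bash
python3 -c "
from plant import finish_job;print(finish_job())"
```

```text
the job is handed in; nothing more can be done
None
```

Both kits are made up in the order asked, and I handed the job in at about 47 s on the robot's clock. `finish_job` gives no verdict, so the results below are my own camera checks.

- **Oblong tray:** the beech paddle lies flat on the tray floor. The larger pumice block lies lengthways on its blade, about 1 mm from the middle. Its top is at 54 mm, as it should be.
- **Round tray:** the jar stands upright, and the stopper head lies level over the mouth with its top at 80 mm as expected. The smaller block lies flat beside the jar, with its top at about 33 mm against 32 mm expected.
- **Left alone:** the pot measured in the same place to within 1 mm. In the last top view the arm hid part of the wax tin, so its outline read short. The scene view shows it clear and in place, and the arm never went near it.

No check failed. The jar gripped at an indicated 52 mm against its 56 mm body, but it was carried and set down upright.

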